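# Line up the pillar posts by height on the staging rail

### The job

Stand the four steel pillar posts upright on the black staging rail, one centred on each white ring mark, in order of height: the tallest at the end next to the square mirror mount, going down to the shortest at the end next to the round lens tube. Do not knock a post over, and leave the mirror mount, the lens tube and the blue wafer carrier where they are.

Things in the scene. Friction and masses are not known exactly. Their poses are not given: they have to be found in the camera images.
- pillar_30: The shortest of four plain steel pillar posts: an upright round cylinder 25 mm in diameter and 30 mm tall, standing loose on the bench. Origin at the centre of its underside, z up along its axis (yaw means nothing).
- pillar_50: The second shortest of four plain steel pillar posts: an upright round cylinder 25 mm in diameter and 50 mm tall, standing loose on the bench. Origin at the centre of its underside, z up along its axis (yaw means nothing).
- pillar_70: The second tallest of four plain steel pillar posts: an upright round cylinder 25 mm in diameter and 70 mm tall, standing loose on the bench. Origin at the centre of its underside, z up along its axis (yaw means nothing).
- pillar_90: The tallest of four plain steel pillar posts: an upright round cylinder 25 mm in diameter and 90 mm tall, standing loose on the bench. Origin at the centre of its underside, z up along its axis (yaw means nothing).
- rail: Flat black staging rail fixed to the bench, 60 mm wide (its x), 320 mm long (its y), 8 mm thick, with four white ring marks (36 mm outside diameter, flat, no recess) on its top along the centre line. Origin at the centre of its underside, z up. The ring centres are at x = 0, y = -0.1125, -0.0375, +0.0375 and +0.1125 m in its frame (75 mm apart); the top is at z = 0.008 m.
- mirror_mount: Square black mirror mount with a round mirror, 51 x 48 x 48 mm, standing loose on the bench just beyond one end of the rail, about 205 mm from the rail's centre (rail y about +0.205 or -0.205 m; which end changes). It marks the tall end; not to be moved. Origin at the centre of its underside.
- lens_tube: Short black round lens tube, 31 mm in diameter, 33 mm tall, standing loose on the bench just beyond the other end of the rail. It marks the short end; not to be moved. Origin at the centre of its underside.
- wafer_carrier: Round blue-topped wafer carrier, 67 mm in diameter, 14 mm high, a loose bystander on the bench left of the pillars. Origin at the centre of its underside.
There are look-alikes about, which are no part of the job. What is shaped like the pillar_70 but green or red is not meant.

How it is judged (in metres and radians):
At the end, for the whole second after the job is handed in: Each post stands upright (0.08 rad) on the rail's top, within 10 mm along and across of its own ring, heights falling from the mirror mount to the lens tube; all released and at rest; mount, tube and wafer carrier within 25 mm of their starts (((y of mirror_mount in the frame of rail above 0 m and y of pillar_30 in the frame of rail between -0.1225 and -0.1025 m and y of pillar_50 in the frame of rail between -0.0475 and -0.0275 m and y of pillar_70 in the frame of rail between 0.0275 and 0.0475 m and y of pillar_90 in the frame of rail between 0.1025 and 0.1225 m) or (y of mirror_mount in the frame of rail below 0 m and y of pillar_30 in the frame of rail between 0.1025 and 0.1225 m and y of pillar_50 in the frame of rail between 0.0275 and 0.0475 m and y of pillar_70 in the frame of rail between -0.0475 and -0.0275 m and y of pillar_90 in the frame of rail between -0.1225 and -0.1025 m)) and x of pillar_30 in the frame of rail between -0.01 and 0.01 m and z of pillar_30 in the frame of rail between 0.005 and 0.011 m and angle between each of pillar_30, pillar_50, pillar_70, pillar_90's own z axis and vertical below 0.08 rad and linear speed of each of pillar_30, pillar_50, pillar_70, pillar_90 below 0.02 m/s and angular speed of each of pillar_30, pillar_50, pillar_70, pillar_90 below 0.2 rad/s and contact force between each of pillar_30, pillar_50, pillar_70, pillar_90 and the fingers below 0.05 N and x of pillar_50 in the frame of rail between -0.01 and 0.01 m and z of pillar_50 in the frame of rail between 0.005 and 0.011 m and x of pillar_70 in the frame of rail between -0.01 and 0.01 m and z of pillar_70 in the frame of rail between 0.005 and 0.011 m and x of pillar_90 in the frame of rail between -0.01 and 0.01 m and z of pillar_90 in the frame of rail between 0.005 and 0.011 m and distance of each of mirror_mount, lens_tube, wafer_carrier from where it was at the start of the episode below 0.025 m); the robot touches nothing.
It fails at once if a post is knocked over (angle between any of pillar_30, pillar_50, pillar_70, pillar_90's own z axis and vertical above 0.5 rad).
It fails at once if the mirror mount, lens tube or wafer carrier is displaced by more than 25 mm (distance of any of mirror_mount, lens_tube, wafer_carrier from where it was at the start of the episode above 0.025 m).
It also fails if it takes over 93 s, if anything falls off the work surface, if the arm or the gripper's body presses on something with over 40 N, if the wrist force passes 120 N, or if a joint passes its speed limit or range.

### The arm

A 7-joint arm with a two-finger parallel gripper is mounted at the origin on the work surface; the furniture and walls round the work are solid. World frame = base frame: x ahead of the robot, y to its left, z up, the work surface at z = 0. Lengths are in mm, angles in rad, forces in N, time in s.
With the tool pointing down it reaches from about 425 to 1025 mm from the base axis. Payload 3.6 kg.
Tool frame: the origin (TCP) lies between the finger pads; the fingertips stand 22 mm ahead of it and the grasp point (between the pads) lies 3 mm ahead of it (env.tip_reach is the distance from the TCP to the fingertips, in mm); z points along the fingers, y is the line along which they close (so a half turn about z gives the same grasp; the last joint's range is limited). The gripper opens to 85 mm and grips with 20 to 120 N. Pads are 22 mm wide; open, the fingers measure 114 mm over their backs; the gripper's body (76 mm by 85 mm) begins 54 mm behind the grasp point. The pads swing forward as they close: fully open they stand 13 mm farther back than shut.
Start: joints at [1.133, 0.591, 0.048, 1.609, -0.033, 0.943, -0.034], TCP at [245.058, -682.331, 253.302] pointing down, gripper open.
Joint ranges: [-2.69, 2.69], [-0.47, 2.24], [-1.27, 1.36], [0.19, 2.51], [-1.53, 4.68], [0.08, 2.07], [-3.09, 3.09]. Speed limits (rad/s): [2.57, 2.57, 3.14, 3.14, 3.14, 3.14, 3.14].

### API

Orientations are given as a rotation vector (axis times angle).
In Python, from bench import env gives the robot as it stands. Calls block until the motion is done:
- env.move_to(position, orientation): joint-space move of the TCP to a pose.
- env.servo_line(position, rot=None, max_speed=150): straight line of the TCP; rot=None keeps the orientation; max_speed is the mean speed in mm/s.
- env.move_joints(angles): joint-space move.
- env.move_gripper(opening, newtons=None): finger opening in mm; newtons is the grip in N (None keeps the last); returns when the fingers have stopped.
- env.pause(seconds).
- env.ik(position, orientation): joint angles nearest the present ones, or None.
- env.get_obs(): the state.
- env.grab_frame(name): name is "scene" or "top" or "wrist"; returns (picture, depth): 400x640x3 uint8, blue, green, red; 400x640 float32, mm along the optical axis (not along the pixel's ray), 0 where there is no reading.
- env.camera_model(name): a dict with "mtx" (3x3 intrinsics, pixels), "extrinsics" (4x4, takes a point from camera to world coordinates); the wrist camera has in their place "T_tool_cam" (4x4, takes a point from camera to tool coordinates, whose origin is the TCP and whose axes are the flange's). Camera axes: x right, y down, z forward; pixel columns grow to the right and rows downward; lengths in mm; the calibration is good to about 2 mm. The wrist camera is an equidistant fisheye: a pixel r from the principal point sees the ray r / f radians off the axis. A picture is of the moment at which its call begins: read the wrist's pose just before it. camera_model takes no time and is no camera call.
A pose or a line that the arm cannot do raises env.MotionError and nothing moves.
- env.finish_job(): hands the job in; it is judged then, once.
The state is a dict: "t": time; "joints": joint angles; "qd": joint speeds; "effort": joint torques, N m; "eef_pos": TCP position; "tcp_rot": TCP orientation; "force": force on the tool from outside, world axes, zero at the start; "torque": the same for the moment, N m; "width": finger opening in mm; "grip_force": force on a finger pad.
Only numpy, scipy, OpenCV 4.12 (cv2) and the standard library are available. Lean on these libraries where they do the work, as an engineer would, in place of code of your own. Each camera call takes 0.05 s, during which the arm holds its last target. There are 200 camera calls.

## Working session

There is one attempt and no reset: what is moved stays moved. The work goes in short steps, each a Python script; the robot and the scene stay as the last script left them, time stands still between calls to the robot, and variables do not carry over. Pictures are saved under pics/ and viewed, at most 14 in all, crops included, and the job is handed in when it is done.

```bash
mkdir -p pics; ls; python3 - <<'E'
from bench import env
import cv2,numpy as np
for n in ("scene","top"):
    p,d=env.grab_frame(n); cv2.imwrite(f"pics/{n}0.png",p); np.savez(f"pics/{n}0.npz",p=p,d=d)
    m=env.camera_model(n); print(n,np.round(m["mtx"],1).tolist(),np.round(m["extrinsics"],3).tolist())
o=env.get_obs();print(o["t"],o["tcp_rot"],o["width"],env.tip_reach)
E
```

```text
pics
scene [[473.3, 0.0, 327.2], [0.0, 473.3, 211.4], [0.0, 0.0, 1.0]] [[0.933, 0.15, -0.328, 979.541], [0.36, -0.426, 0.83, -1054.013], [-0.016, -0.892, -0.451, 611.712], [0.0, 0.0, 0.0, 1.0]]
top [[464.6, 0.0, 315.1], [0.0, 464.6, 194.1], [0.0, 0.0, 1.0]] [[-0.027, -0.984, 0.178, 327.999], [-0.999, 0.03, 0.011, 25.408], [-0.016, -0.178, -0.984, 1283.667], [0.0, 0.0, 0.0, 1.0]]
0.1 [-3.09304993e+00 -5.38659220e-01  7.27917589e-04] 85.63110760482927 22.0
```

View pics/top0.png

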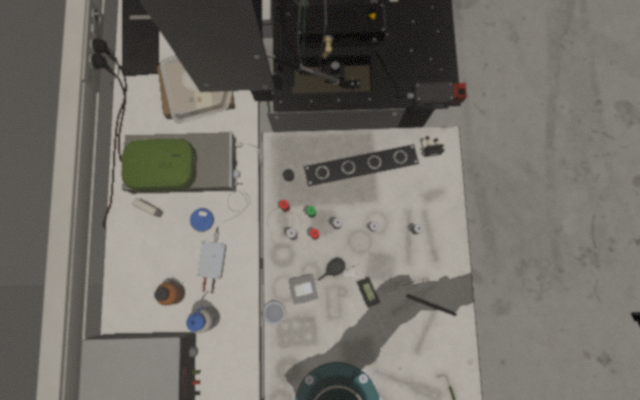

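View pics/scene0.png

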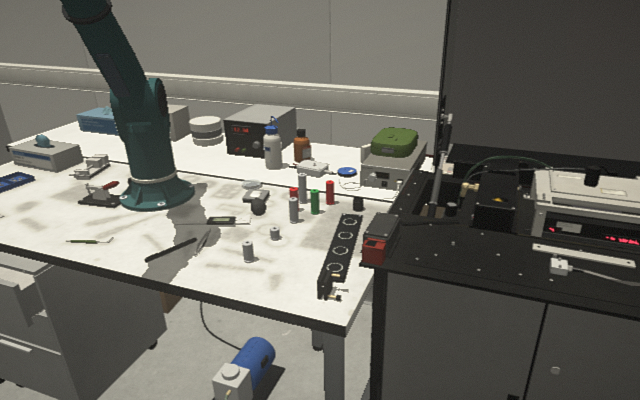

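```bash
cat > h.py <<'E'
import numpy as np,cv2
from bench import env
def ray(n,u,v):
    m=env.camera_model(n);K=m["mtx"];E=np.array(m["extrinsics"])
    return E[:3,3],E[:3,:3]@np.linalg.solve(K,[u,v,1.])
def onz(n,u,v,z):
    c,d=ray(n,u,v);return c+d*(z-c[2])/d[2]
def proj(n,P):
    m=env.camera_model(n);K=m["mtx"];E=np.array(m["extrinsics"])
    q=K@(np.linalg.inv(E)@np.append(P,1))[:3];return q[:2]/q[2]
def pts(n,d):
    m=env.camera_model(n);K=m["mtx"];E=np.array(m["extrinsics"])
    v,u=np.mgrid[:400,:640];q=np.stack([(u-K[0,2])/K[0,0]*d,(v-K[1,2])/K[1,1]*d,d],-1)
    return q@E[:3,:3].T+E[:3,3]
E
python3 - <<'E'
from h import *
t=np.load("pics/top0.npz");s=np.load("pics/scene0.npz")
a=cv2.resize(t["p"][120:260,260:460],(800,560),interpolation=cv2.INTER_CUBIC);cv2.imwrite("pics/t1.png",a)
a=cv2.resize(s["p"][150:310,225:425],(750,600),interpolation=cv2.INTER_CUBIC);cv2.imwrite("pics/s1.png",a)
P=pts("top",t["d"])
for u,v in [(291,233),(336,222),(373,226),(416,228),(284,205),(314,233),(310,211),(288,175),(432,148),(202,219),(350,190)]:
    w=P[v-5:v+6,u-5:u+6].reshape(-1,3); h=w[:,2].max(); q=w[w[:,2]>h-12]
    print(u,v,np.round(h),len(q),np.round(q.mean(0)), np.round(np.median(w[:,2])))
# rings: white blobs inside rail
g=cv2.cvtColor(t["p"],cv2.COLOR_BGR2GRAY)
for (u,v) in [(322,172),(348,167),(375,162),(400,157)]:
    w=g[v-8:v+9,u-8:u+9].astype(float);w=np.clip(w-70,0,None);yy,xx=np.mgrid[v-8:v+9,u-8:u+9]
    r=np.hypot(xx-u,yy-v)<9.5; w=w*r
    c=((w*xx).sum()/w.sum(),(w*yy).sum()/w.sum());print(np.round(c,1),np.round(onz("top",*c,8),1))
E
```

```text
291 233 95.0 73 [444. 103.  90.] 87.0
336 222 1284.0 1 [ 328.   25. 1284.] 67.0
373 226 35.0 66 [ 463. -118.   30.] 27.0
416 228 55.0 62 [ 451. -231.   50.] 44.0
284 205 74.0 70 [524. 122.  70.] 67.0
314 233 76.0 72 [444.  43.  70.] 67.0
310 211 76.0 69 [505.  51.  70.] 68.0
288 175 1284.0 1 [ 328.   25. 1284.] 18.0
432 148 1284.0 1 [ 328.   25. 1284.] 46.0
202 219 1284.0 1 [ 328.   25. 1284.] 14.0
350 190 7.0 118 [570. -58.   0.] 0.0
[322.6 171.9] [621.9  16.9   8. ]
[348.3 168.6] [629.2 -55.7   8. ]
[374.7 162.8] [ 643.7 -130.7    8. ]
[400.  156.6] [ 659.6 -203.     8. ]
```

View pics/t1.png

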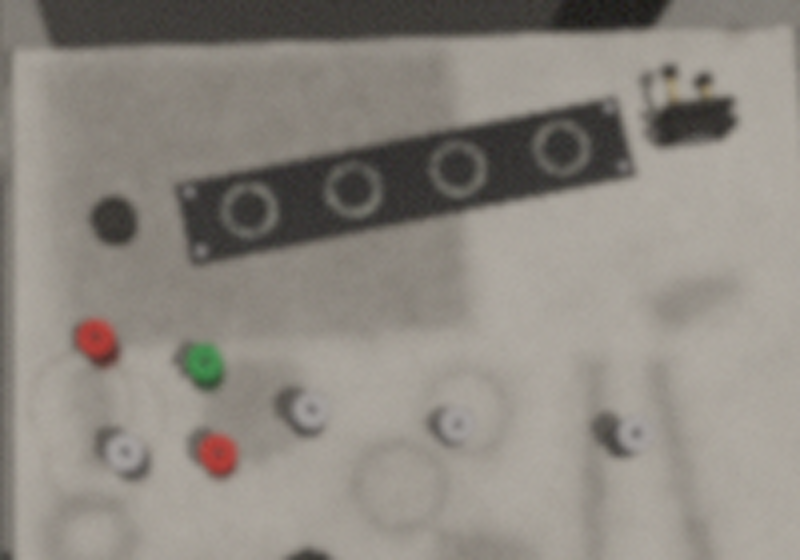

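View pics/s1.png

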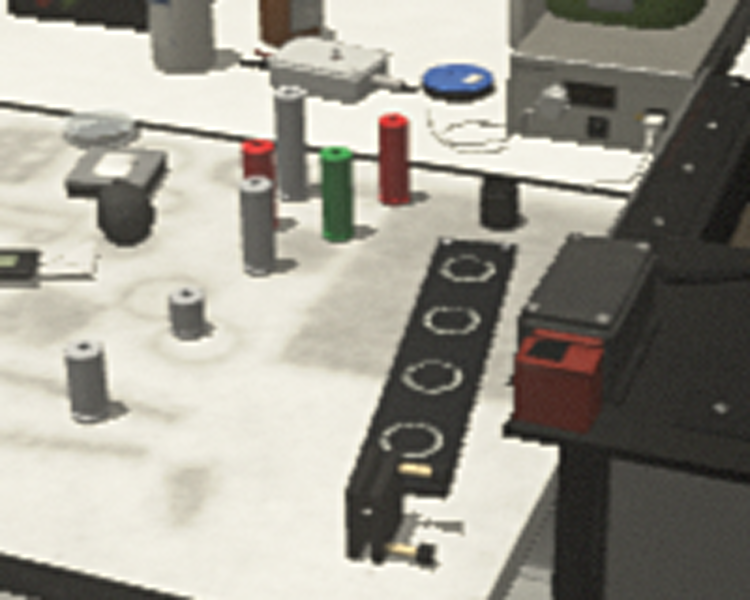

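Top view: rings at about (322.5,172), (348,167), (374.5,162) and (400,157). Mirror mount is at the right (low y) end, lens tube at the left. Steel posts: 90 at (291,233), 70 at (337,222), 30 at (374,226), 50 at (417,228). The scene view confirms these heights; two red posts and one green one are decoys.

```bash
cat >> h.py <<'E'
from scipy.spatial.transform import Rotation as R
def cent(n,g,u,v,r,th):   # centroid of brightness above th within r px
    yy,xx=np.mgrid[:400,:640];w=np.clip(g.astype(float)-th,0,None)*(np.hypot(xx-u,yy-v)<r)
    return (w*xx).sum()/w.sum(),(w*yy).sum()/w.sum()
E
python3 - <<'E'
from h import *
t=np.load("pics/top0.npz");g=cv2.cvtColor(t["p"],cv2.COLOR_BGR2GRAY);P=pts("top",t["d"])
s=np.load("pics/scene0.npz");Ps=pts("scene",s["d"])
rings=np.array([[322.1,171.9],[347.9,166.9],[374.1,161.6],[399.9,156.4]])
for c in rings:
    c2=cent("top",g,*c,8.5,75);print("ring",c,np.round(onz("top",*c,8),1),np.round(c2,1),np.round(onz("top",*c2,8),1))
for h,(u,v),(us,vs) in [(90,(290.6,232.6),(290,91)),(70,(336.9,222.1),(256,183)),(30,(373.6,225.9),(186,294)),(50,(417.1,227.9),(84,349))]:
    w=P[int(v)-7:int(v)+8,int(u)-7:int(u)+8].reshape(-1,3);q=w[abs(w[:,2]-h)<6]
    su,sv=us/3.75+225-.4,vs/3.75+150-.4
    print(h,np.round(onz("top",u,v,h),1),len(q),np.round(q.mean(0),1),"scene",np.round(onz("scene",su,sv,h),1))
# obstacles near rail
for y in (20,-60,-130,-200):
    m=(abs(P[...,1]-y)<8)&(P[...,0]>660)&(P[...,0]<900); print(y,[(int(x),int(P[m&(abs(P[...,0]-x)<8)][:,2].max(initial=-1))) for x in range(690,860,15)])
E
```

```text
ring [322.1 171.9] [622.1  18.2   8. ] [322.7 171.9] [622.1  16.5   8. ]
ring [347.9 166.9] [634.3 -54.8   8. ] [348.4 169. ] [628.1 -55.9   8. ]
ring [374.1 161.6] [ 647.3 -129.2    8. ] [374.8 163.1] [ 642.8 -131.1    8. ]
ring [399.9 156.4] [ 660.1 -202.7    8. ] [400.  156.6] [ 659.5 -202.9    8. ]
90 [445.6 104.6  90. ] 73 [444.4 103.   89.9] scene [444.6 105.9  90. ]
70 [471.6 -16.2  70. ] 70 [470.8 -18.6  69.8] scene [471.1 -16.5  70. ]
30 [ 463.1 -116.3   30. ] 66 [ 462.6 -117.7   30.1] scene [ 463.1 -117.1   30. ]
50 [ 452.2 -229.    50. ] 71 [ 451.1 -233.    50.1] scene [ 452.9 -234.5   50. ]
20 [(690, 3), (705, 4), (720, 4), (735, 4), (750, 131), (765, 137), (780, 137), (795, 138), (810, 133), (825, -1), (840, 181), (855, 178)]
-60 [(690, 6), (705, 8), (720, 4), (735, 5), (750, 131), (765, 137), (780, 140), (795, 139), (810, 135), (825, -1), (840, 105), (855, 99)]
-130 [(690, 5), (705, 4), (720, 6), (735, 7), (750, 132), (765, 139), (780, 139), (795, 136), (810, 134), (825, 135), (840, 135), (855, 136)]
-200 [(690, 12), (705, 6), (720, 6), (735, 4), (750, 131), (765, 134), (780, 162), (795, 153), (810, 135), (825, 135), (840, 140), (855, 140)]
```

```bash
cat >> h.py <<'E'
RG=np.array([[622.1,18.2],[634.3,-54.8],[647.3,-129.2],[660.1,-202.7]])
e=(RG[3]-RG[0]);e/=np.linalg.norm(e);RG=RG.mean(0)+np.outer([-112.5,-37.5,37.5,112.5],e)
def rot(sgn):
    y=np.array([-e[1],e[0],0])*sgn;z=np.array([0,0,-1.]);return R.from_matrix(np.c_[np.cross(y,z),y,z]).as_rotvec()
POST={30:((463,-117),23,RG[0]),50:((452.5,-232),32,RG[1]),70:((471,-17),50,RG[2]),90:((445,104.5),65,RG[3])}
E
python3 - <<'E'
from h import *
print(np.round(RG,1),e,np.round(env.camera_model("wrist")["T_tool_cam"],2).tolist())
for s in (1,-1):
  for h,(p,g,r) in POST.items():
    for q,z in ((p,g+3),(p,g+3+115),(r,g+12),(r,g+126)):
      j=env.ik([*q,z],rot(s)); print(s,h,z,None if j is None else np.round(j,2))
E
```

```text
[[ 621.9   18.7]
 [ 634.6  -55.2]
 [ 647.3 -129.1]
 [ 660.  -203. ]] [ 0.1695334  -0.98552444] [[-0.0, -0.95, -0.32, 80.3], [1.0, -0.0, 0.0, -0.98], [-0.0, -0.32, 0.95, -120.49], [0.0, 0.0, 0.0, 1.0]]
1 30 26 [ 0.25  0.7  -0.13  2.28  0.47  0.19 -0.14]
1 30 141 [ 0.4   0.49 -0.33  2.23  0.34  0.47 -0.02]
1 30 35 [ 0.07  0.77 -0.25  1.95  0.4   0.47 -0.3 ]
1 30 149 [ 0.16  0.62 -0.38  1.91  0.35  0.68 -0.26]
1 50 35 [ 0.51  0.7  -0.17  2.21  0.42  0.26  0.15]
1 50 150 [ 0.62  0.5  -0.31  2.16  0.3   0.52  0.26]
1 50 44 [ 0.21  0.77 -0.28  1.91  0.41  0.51 -0.19]
1 50 158 [ 0.29  0.62 -0.39  1.87  0.35  0.72 -0.14]
1 70 53 [ 0.05  0.64 -0.15  2.29  0.39  0.23 -0.28]
1 70 168 [ 0.24  0.44 -0.39  2.23  0.32  0.53 -0.22]
1 70 62 [ 0.33  0.77 -0.3   1.86  0.38  0.57 -0.04]
1 70 176 [ 0.38  0.62 -0.37  1.81  0.31  0.77  0.02]
1 90 68 [-0.23  0.6  -0.14  2.31  0.33  0.24 -0.49]
1 90 183 [ 0.13  0.43 -0.58  2.24  0.42  0.58 -0.61]
1 90 77 [ 0.4   0.77 -0.25  1.78  0.3   0.63  0.14]
1 90 191 [ 0.45  0.63 -0.34  1.73  0.27  0.83  0.17]
-1 30 26 [ 0.    0.72  0.21  2.29 -0.75  0.2  -2.08]
-1 30 141 [-0.15  0.5   0.4   2.26 -0.45  0.45 -2.36]
-1 30 35 [-0.38  0.81  0.41  1.97 -0.66  0.49 -2.46]
-1 30 149 [-0.4   0.63  0.44  1.94 -0.42  0.66 -2.68]
-1 50 35 [ 0.2   0.72  0.26  2.22 -0.66  0.28 -1.93]
-1 50 150 [ 0.06  0.52  0.43  2.19 -0.44  0.52 -2.14]
-1 50 44 [-0.26  0.81  0.41  1.94 -0.61  0.53 -2.39]
-1 50 158 [-0.29  0.64  0.44  1.9  -0.41  0.7  -2.57]
-1 70 53 [-0.26  0.67  0.28  2.3  -0.73  0.26 -2.3 ]
-1 70 168 [-0.37  0.44  0.4   2.25 -0.36  0.5  -2.66]
-1 70 62 [-0.15  0.8   0.43  1.88 -0.57  0.59 -2.33]
-1 70 176 [-0.17  0.64  0.45  1.83 -0.39  0.76 -2.48]
-1 90 68 [-0.44  0.61  0.15  2.32 -0.4   0.23 -2.9 ]
-1 90 183 [ 0.46  0.58 -1.07  2.23  0.77  0.77  2.17]
-1 90 77 [-0.05  0.81  0.44  1.8  -0.54  0.65 -2.26]
-1 90 191 [-0.07  0.66  0.46  1.75 -0.38  0.82 -2.39]
```

```bash
cat >> h.py <<'E'
def say(*a):
    o=env.get_obs();print(*a,"t %.1f w %.1f grip %.0f F %s p %s"%(o["t"],o["width"],o["grip_force"],np.round(o["force"],1),np.round(o["eef_pos"],1)))
def pick(h,first=False):
    p,g,r=POST[h];z=g+3;rv=rot(1)
    env.move_gripper(60,50)
    if first: env.move_to([*p,z+115],rv)
    else: env.servo_line([*p,z+115],rv,max_speed=250)
    env.servo_line([*p,z+h-g+15],max_speed=200)
    env.servo_line([*p,z],max_speed=60);say("down")
    env.move_gripper(15,50);say("gripped")
    env.servo_line([*p,z+115],max_speed=150);say("lifted")
def place(h):
    p,g,r=POST[h];z=g+3+8
    env.servo_line([*r,z+107],max_speed=200)
    env.servo_line([*r,z+12],max_speed=150)
    env.servo_line([*r,z+.7],max_speed=20);say("on rail")
    env.move_gripper(45);say("released")
    env.servo_line([*r,z+h-g+15],max_speed=120)
    env.servo_line([*r,max(z+107,150)],max_speed=200)
E
python3 - <<'E'
from h import *
pick(30,True);place(30)
p,d=env.grab_frame("top");cv2.imwrite("pics/t2.png",cv2.resize(p[120:260,260:460],(800,560),interpolation=cv2.INTER_CUBIC))
p,d=env.grab_frame("scene");cv2.imwrite("pics/s2.png",cv2.resize(p[150:310,225:425],(750,600),interpolation=cv2.INTER_CUBIC))
E
```

```text
down t 3.8 w 60.0 grip 0 F [-0.6  0.1 -0.5] p [ 462.8 -116.9   25.8]
gripped t 4.2 w 23.5 grip 49 F [-0.5  1.2  4.5] p [ 463.2 -117.    26.4]
lifted t 5.1 w 23.4 grip 49 F [-0.2  0.2 -0.9] p [ 462.4 -117.1  140.4]
on rail t 7.8 w 23.7 grip 49 F [ 0.3  0.2 -0.7] p [621.9  18.8  34.6]
released t 8.2 w 45.2 grip 0 F [-0.6 -0.6  0.1] p [622.   18.8  34.8]
```

View pics/s2.png

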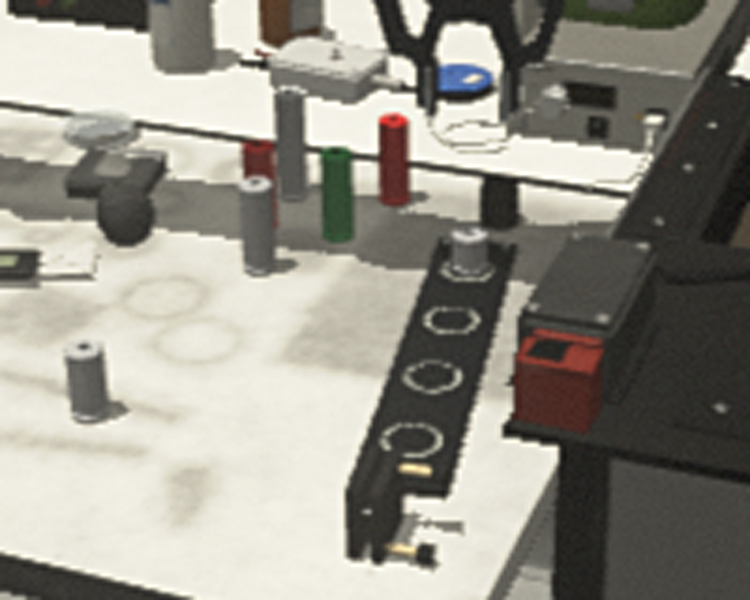

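The scene view shows the 30 mm post upright, centred on the ring next to the lens tube (post base about (468,268) in the crop). Now the other three, aborting if the grip width looks wrong.

```bash
python3 - <<'E'
from h import *
for h in (90,70,50):
    print(h);pick(h);w=env.get_obs()["width"]
    if not 20<w<28: print("bad grip",w);break
    place(h)
else:
    o=env.get_obs()["eef_pos"]
    env.servo_line([480,-60,260],max_speed=200)
    say("clear")
    for n,(a,b,c,d) in (("top",(120,260,260,460)),("scene",(150,310,225,425))):
        p,dd=env.grab_frame(n);np.savez(f"pics/{n}3.npz",p=p,d=dd);cv2.imwrite(f"pics/{n}3.png",cv2.resize(p[a:b,c:d],(800,560) if n=="top" else (750,600),interpolation=cv2.INTER_CUBIC))
E
```

```text
90
down t 11.8 w 60.3 grip 0 F [-0.6 -0.1  0.1] p [445.  104.6  67.9]
gripped t 12.2 w 23.9 grip 49 F [-0.3 -0.4  5. ] p [445.3 104.5  68.4]
lifted t 13.1 w 23.9 grip 49 F [-0.5 -0.1 -1.5] p [444.3 104.1 182.3]
on rail t 16.7 w 23.6 grip 49 F [-0.2 -0.1 -1.2] p [ 660.  -203.    76.6]
released t 17.0 w 44.7 grip 0 F [-0.4 -0.1  1.1] p [ 660.4 -203.    77. ]
70
down t 20.8 w 59.9 grip 0 F [ 0.3 -0.8 -0.6] p [470.9 -16.9  52.8]
gripped t 21.2 w 23.8 grip 49 F [-0.3 -0.6  3.9] p [471.2 -17.   53.4]
lifted t 22.1 w 23.8 grip 49 F [-0.5  0.3 -1.7] p [470.2 -17.2 167.3]
on rail t 24.8 w 23.8 grip 49 F [ 0.1  0.2 -2. ] p [ 647.3 -129.1   61.6]
released t 25.1 w 44.5 grip 0 F [ 1.3 -0.2 -0.7] p [ 647.6 -129.1   62. ]
50
down t 28.6 w 59.9 grip 0 F [ 0.4 -0.9  0.2] p [ 452.4 -231.9   34.8]
gripped t 29.1 w 24.1 grip 49 F [0.  0.7 5. ] p [ 452.7 -232.1   35.4]
lifted t 30.0 w 24.1 grip 49 F [-0.6 -0.3 -1.4] p [ 451.8 -231.9  149.3]
on rail t 32.9 w 24.0 grip 49 F [ 0.2  0.5 -1.3] p [634.6 -55.1  43.6]
released t 33.2 w 45.3 grip 0 F [0.2 0.5 0. ] p [634.7 -55.2  43.8]
clear t 35.3 w 45.1 grip 0 F [ 0.1  0.1 -1.4] p [480.6 -60.  259.5]
```

View pics/scene3.png

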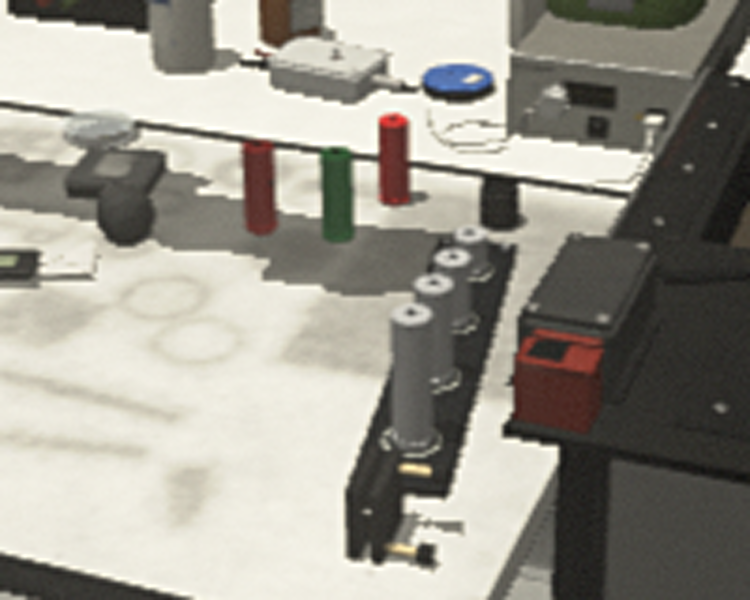

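View pics/top3.png

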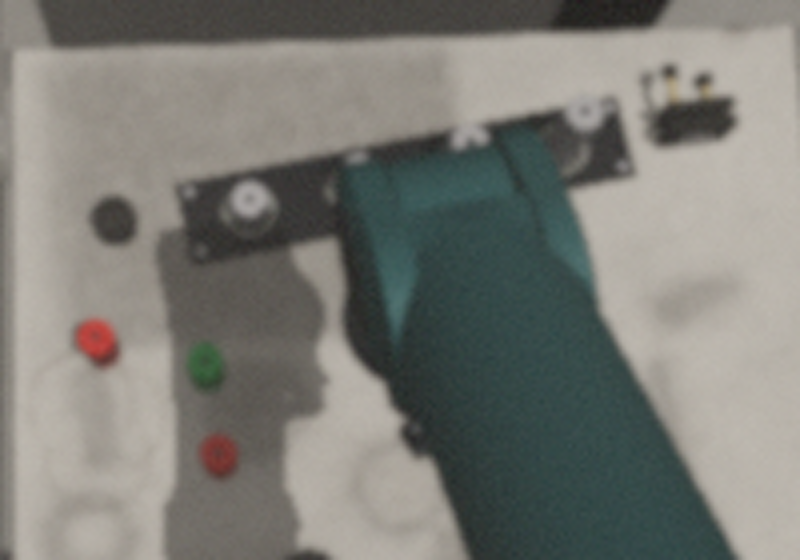

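All four posts stand upright on the rail, tallest by the mirror mount, and the bystanders haven't moved. Tops in the scene crop are at (411,313), (433,284), (453,257) and (468,233). One check of those against the rings, then I hand in.

```bash
python3 - <<'E'
from h import *
n=np.array([-e[1],e[0]]);ok=True
for h,(u,v),(ru,rv) in [(90,(411,313),(410,440)),(70,(433,284),(432,376)),(50,(453,257),(452,320)),(30,(468,233),(468,268))]:
    P=onz("scene",u/3.75+224.6,v/3.75+149.6,h+8)[:2];r=onz("scene",ru/3.75+224.6,rv/3.75+149.6,8)[:2]
    a=P-POST[h][2];b=P-r;print(h,"vs top-view ring",np.round([a@n,a@e],1),"vs scene ring",np.round([b@n,b@e],1))
    ok&=abs(np.r_[b@n,b@e]).max()<6
if ok: print(env.finish_job())
E
```

```text
90 vs top-view ring [-0.9 -0. ] vs scene ring [1.7 1.3]
70 vs top-view ring [-0.8  1.5] vs scene ring [1.5 3.7]
50 vs top-view ring [-0.5  0.6] vs scene ring [1.  2.3]
30 vs top-view ring [-2.2 -0.2] vs scene ring [0.3 3.2]
the job is handed in; nothing more can be done
None
```

All four posts stand upright on the rail in height order, tallest by the mirror mount, each measured within 4 mm of its ring centre; the job was handed in at about 35 s, but no verdict was returned.

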